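# Load the rotary drying stand and index it to the lamp

### The arm

A 6-joint arm with a two-finger parallel gripper is mounted at the origin on the work surface. World frame = base frame: x ahead of the robot, y to its left, z up, the work surface at z = 0. Lengths are in mm, angles in rad, forces in N, time in s.
With the tool pointing down it reaches from about 275 to 725 mm from the base axis. Payload 5.6 kg.
Tool frame: the origin (TCP) lies at the very end of the fingers, on their centre line; the grasp point (between the pads) lies 19 mm behind it; z points along the fingers, y is the line along which they close (so a half turn about z gives the same grasp; the last joint's range is limited). The gripper opens to 85 mm and grips with 20 to 120 N. Pads are 22 mm wide; open, the fingers measure 114 mm over their backs; the gripper's body (76 mm by 85 mm) begins 54 mm behind the grasp point. The pads swing forward as they close: fully open they stand 13 mm farther back than shut.
Start: joints at [1.513, 0.255, 0.108, 0, -1.424, -0.285], TCP at [184.842, 518.002, 231.283] pointing down, gripper open.
Joint ranges: [-2.95, 2.95], [-1.21, 1.97], [-1.09, 1.5], [-2.87, 1.71], [-2.94, -0.07], [-3.05, 3.05]. Speed limits (rad/s): [2.57, 2.57, 3.14, 3.14, 3.14, 3.14].

### API

Orientations are given as a unit quaternion [w, x, y, z].
In Python, from station import ctrl, eyes gives the robot as it stands.
- The arm moves only by the tool send_rows, never from a script. Its argument "motion" is a list of rows, each a list of 7 numbers: the opening, from -1 (shut) to 1 (fully open), then the shift along the tool's x, y, z in cm, then the turn, a rotation vector about the tool's x, y, z in rad. A call has exactly 5 rows; each row shifts and turns the commanded pose from where the row before left it, along the tool's axes as they then stand; what a row does not reach is not made up. A row lasts 1/10 s, in which the tool goes at most 50 mm and 8.59 degrees, less where a joint would pass 70% of its speed; a pose out of reach is approached as far as the arm can. A call is refused whole if a number of a shift passes 5 or a number of a turn 0.15, either way. A call with a gripper value outside its range is refused whole. The fingers move at their own pace and stop on an object; the grip force is fixed at half the most. Time passes only in rows, so rows that do not move let the fingers close, or fill a call up. It gives the time, the measured TCP pose, the force, the opening and the grip force at its end, in the units of the state.
- ctrl.get_obs(): the state, without advancing time (a new reading comes with each control period).
- eyes.read_camera(name): name is "scene" or "top" or "wrist"; returns a dict with "frame" (420x560x3 uint8, red, green, blue), "z_map" (420x560 float32, mm along the optical axis (not along the pixel's ray), 0 where there is no reading), "camera_matrix" (3x3 intrinsics, pixels), "dist" ([k1, k2, p1, p2, k3] as OpenCV has them; the pictures are not rectified), "rvec" (rotation vector, rad) and "tvec" (3), from world to camera coordinates, as OpenCV has them; the wrist camera has in their place "hand_eye" (4x4, takes a point from camera to tool coordinates, whose origin is the TCP and whose axes are the flange's). Camera axes: x right, y down, z forward; pixel columns grow to the right and rows downward; lengths in mm; the calibration is good to about 2 mm. A picture is of the moment at which its call begins: read the wrist's pose just before it.
- ctrl.hand_in(): hands the job in; it is judged then, once.
The state is a dict: "time_s": time; "joint_pos": joint angles; "dq": joint speeds; "effort": joint torques, N m; "ee_pos": TCP position; "orientation": TCP orientation; "force": force on the tool from outside, world axes, zero at the start; "moment": the same for the moment, N m; "gripper_width": finger opening in mm; "grasp_force": force on a finger pad.
Only numpy, scipy, OpenCV 4.12 (cv2) and the standard library are available. Lean on these libraries where they do the work, as an engineer would, in place of code of your own. Each camera call takes 0.05 s, during which the arm holds its last target. There are 200 camera calls.

### The job

First stand the short, wide clear jar upright on the middle of the rotary stand's round grey pad. Then lift the stand's sprung plunger by its black knob until its pin is clear, swing the arm round until the pad with the jar is beside the lamp with the glass dome, and let the plunger drop fully home in the notch there. Do not drop or tip the jar, and leave everything else on the bench where it is.

Things in the scene. Friction and masses are not known exactly. Their poses are not given: they have to be found in the camera images.
- stand: fixed white base disc of the rotary stand, 224 mm across. Origin on the arm's upright pivot axis (z), at table height. A white bar-shaped arm (205 x 50 mm, top at 46 mm) turns on it: round pad on one end, sprung plunger on the other, each 80 mm from the axis. Below the plunger a steel sector, top at 30 mm, has three notches. The arm cannot turn until the pin is out of its notch
- head (a joint): angle of the arm (with pad and plunger) on the stand, rad; 0 at the start, positive counter-clockwise from above, stops at -1.25 and +1.25; the notches are at -1.047, 0 and +1.047 (60 degrees apart)
- plunger (a joint): lift of the plunger, m: 0 fully home in a notch, 0.014 when the pin's round tip is level with the sector's top (out of the notch), 0.030 at its upper stop. A spring (4 to 8 N) presses it down
- pad (a point): centre of the top face of the round grey pad (90 mm across, flat, 54 mm above the table), on which the jar must stand; its x axis points away from the pivot
- knob (a point): middle of the plunger's round black knob (36 mm across, 30 mm tall: from 80 to 110 mm above the table when home); this point is 95 mm above the table when home and rises with the plunger. Below the knob is a 14 mm neck, then a 32 mm steel sleeve whose top is 66 mm above the table
- dome_lamp: drying lamp, fixed to the table: black cylinder 68 mm across with a clear glass dome on top, 86 mm tall overall. Origin at the centre of its underside. It stands 155 mm from the pivot, beside one of the two places, 60 degrees to either side, to which the pad can be turned; which one varies
- funnel_post: suction post, fixed to the table, beside the other place: thin steel stem with a funnel-shaped top 60 mm across, 96 mm tall, round foot 68 mm across. Not the goal. Origin at the centre of its underside
- jar: the short wide clear jar with white lid, 52 mm across, 90 mm tall, standing on the table. Origin at the centre of its underside, z axis up through the lid
- bottle: bystander: tall slim white bottle, 42 mm across, 150 mm tall (not the jar); origin at the centre of its underside
- tissue_can: bystander: blue tissue canister, 110 mm across, 120 mm tall; origin at the centre of its underside
- cup: bystander: white mug, 76 mm across, 90 mm tall; origin at the centre of its underside
- black_box: bystander: black box, 70 x 90 x 60 mm; origin at the centre of its underside
- tweezers: bystander: steel tweezers lying flat, 120 mm long; origin at the centre of its underside
- brush: bystander: small grey hand brush lying flat, 150 mm long; origin at its middle
There are look-alikes about, which are no part of the job. Leave any turquoise look-alike of the stand alone.

How it is judged (in metres and radians):
On the way, in this order (a step that is already met when the one before it is completed fails the run):
1. the jar stands upright and released on the middle of the pad, the arm still at its start notch (horizontal distance between jar and pad below 0.02 m and height (world z) of jar between 0.049 and 0.06 m and angle between jar's own z axis and vertical below 0.12 rad and contact force between the fingers and jar below 0.1 N and value of joint head between -0.1 and 0.1 rad and value of joint plunger below 0.004 m), for 0.2 s.
2. the plunger is lifted out of its notch (value of joint plunger above 0.012 m), for 0.1 s.
3. the arm is swung so that the pad, with the jar standing on it, is beside the domed lamp (horizontal distance between jar and pad below 0.02 m and height (world z) of jar between 0.049 and 0.06 m and angle between jar's own z axis and vertical below 0.12 rad and horizontal distance between pad and dome_lamp below 0.085 m), for 0.1 s.
At the end, for the whole second after the job is handed in: The plunger is home in the notch beside the domed lamp (lift under 3 mm; pad centre within 85 mm of the lamp's axis, 75 mm nominal), and the jar stands on the pad, released and still, within 20 mm of the pad's centre and within 0.12 rad of upright; the arm is at rest (all of step 3 and contact force between the fingers and jar below 0.1 N and value of joint plunger below 0.003 m and linear speed of jar below 0.03 m/s and velocity of joint head between -0.05 and 0.05 rad/s); the robot touches nothing.
It fails at once if the jar is tipped over (more than 0.6 rad) (angle between jar's own z axis and vertical above 0.6 rad).
It fails at once if the jar is dropped or flung (faster than 0.4 m/s while not held) (contact force between the fingers and jar below 0.1 N and linear speed of jar above 0.4 m/s).
It fails at once if a bystander is moved more than 30 mm (distance of any of bottle, tissue_can, cup, black_box, tweezers, brush from where it was at the start of the episode above 0.03 m).
It also fails if it takes over 54 s, if anything falls off the work surface, if the arm or the gripper's body presses on something with over 40 N, if the wrist force passes 120 N, or if a joint passes its speed limit or range.

## Working session

There is one attempt and no reset: what is moved stays moved. The work goes in short steps, Python scripts to look and compute and a tool call to move; the robot and the scene stay as the last step left them, time stands still between calls to the robot, and variables do not carry over. Pictures are saved under pics/ and viewed, at most 10 in all, crops included, and the job is handed in when it is done.

Besides the shell and the picture viewer there is one more tool, called after "Emit:" as name([rows], argument=value, ...), one row to a line, values as JSON. send_rows: Moves the arm, as the interface text tells. Its arguments: {"type":"object","properties":{"motion":{"type":"array"}},"required":["motion"]}

```bash
mkdir -p pics; ls; cat > h.py <<'E'
import numpy as np, cv2, pickle
from station import ctrl, eyes
def snap(name):
    d=eyes.read_camera(name); pickle.dump(d,open(f'pics/{name}.pkl','wb')); return d
def save(d,fn): cv2.imwrite('pics/'+fn,d['frame'][:,:,::-1])
def ext(d):
    R=cv2.Rodrigues(np.array(d['rvec'],float))[0]; return R,np.array(d['tvec'],float).ravel()
def rays(d,uv):
    return cv2.undistortPoints(np.array(uv,float).reshape(-1,1,2),np.array(d['camera_matrix']),np.array(d['dist'])).reshape(-1,2)
def onplane(d,uv,z):
    R,t=ext(d); n=rays(d,uv); v=np.c_[n,np.ones(len(n))]@R; c=-R.T@t
    return c+v*((z-c[2])/v[:,2])[:,None]
def cloud(d):
    h,w=d['z_map'].shape; u,v=np.meshgrid(np.arange(w),np.arange(h))
    n=rays(d,np.stack([u,v],-1).reshape(-1,2)); z=d['z_map'].reshape(-1,1).astype(float)
    R,t=ext(d); p=(np.c_[n,np.ones(len(n))]*z-t)@R; p[z[:,0]==0]=np.nan
    return p.reshape(h,w,3)
E
python3 - <<'E'
from h import *
for n in('top','scene'):
    d=snap(n); save(d,n+'1.png'); R,t=ext(d); print(n,-R.T@t)
o=ctrl.get_obs(); print(o['ee_pos'],o['orientation'],o['gripper_width'],o['time_s'])
E
```

```text
pics
top [ 441.77610488   -5.52218433 1249.66241982]
scene [1131.75245726 -320.74527453  870.17595747]
[184.67811794 517.60965624 230.46534121] [ 8.59049092e-04  9.85342175e-01 -1.70587370e-01 -9.72727892e-05] 85.28136556156149 0.1
```

View pics/top1.png

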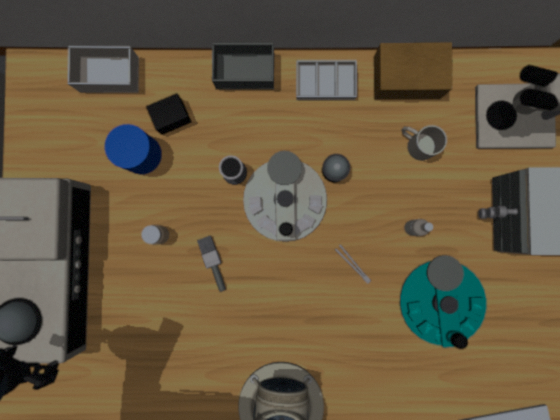

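View pics/scene1.png

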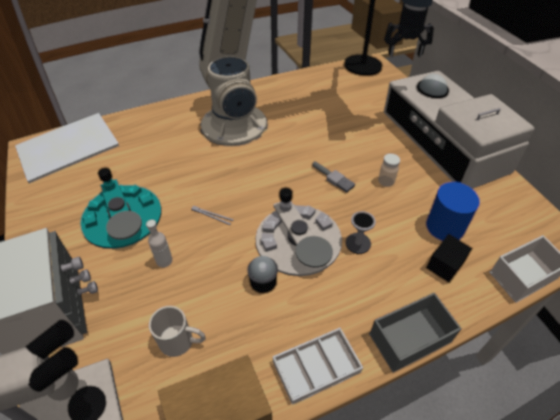

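Top view: the stand is the white disc at (285,200), with the pad at (285,168) and the knob at (286,229). The turquoise look-alike is at (443,302). The dome lamp is at (336,167) and the funnel post at (232,169). There are two jar candidates: (153,235), short and wide with a white lid, and (420,228), slim and tall, which is the bottle. The one at (153,235) fits, and I'll confirm it in a crop.

```bash
python3 - <<'E'
from h import *
d=pickle.load(open('pics/top.pkl','rb')); s=pickle.load(open('pics/scene.pkl','rb'))
f=d['frame'];g=s['frame']
a=cv2.resize(f[140:270,125:365],None,fx=3.3,fy=3.3,interpolation=cv2.INTER_CUBIC)
b=cv2.resize(g[140:200,350:430],None,fx=2.3,fy=2.3,interpolation=cv2.INTER_CUBIC)
c=cv2.resize(g[180:300,240:380],None,fx=1.2,fy=1.2)
im=np.zeros((600,800,3),np.uint8); im[:a.shape[0],:a.shape[1]]=a[:600,:800]; im[432:432+b.shape[0],:b.shape[1]]=b;im[432:576,200:200+c.shape[1]]=c
e=cv2.resize(g[215:270,140:180],None,fx=2.5,fy=2.5); im[432:432+e.shape[0],420:420+e.shape[1]]=e
cv2.imwrite('pics/crop1.png',im[:,:,::-1])
for nm,dd in(('top',d),('scene',s)):
    P=cloud(dd)
    def fit(lo,hi,box,n):
        m=(P[...,2]>lo)&(P[...,2]<hi)&(P[...,0]>box[0])&(P[...,0]<box[1])&(P[...,1]>box[2])&(P[...,1]<box[3])
        q=P[m]
        if len(q)<4: print(nm,n,'few');return
        c,r=cv2.minEnclosingCircle(q[:,:2].astype(np.float32)); print(nm,n,len(q),'mean',q.mean(0).round(1),'circ',np.round(c,1),round(r,1),'med z',np.median(q[:,2]).round(1))
    for uv,n in(((153,235),'jar'),((285,168),'pad'),((286,229),'knob'),((336,167),'lamp')):
        if nm=='top': print(n,P[uv[1],uv[0]])
    q=onplane(d,[(152,234),(285,168),(286,229),(336,164),(285,199)],0)
    fit(80,100,(340,480,300,460),'jar'); fit(98,125,(330,470,-70,70),'knob'); fit(50,60,(500,640,-60,60),'pad'); fit(50,95,(500,640,-170,-60),'lamp')
print(onplane(d,[(152,234)],90),onplane(d,[(286,229)],110),onplane(d,[(285,168)],54),onplane(d,[(336,166)],60),onplane(d,[(285,199)],54))
E
```

```text
jar [443.20149489 316.98565901  94.71027185]
pad [616.74196443 -10.53961852  56.18690542]
knob [458.32015114 -12.94822596 110.96249097]
lamp [ 614.98371571 -138.83575971   85.65013625]
top jar 282 mean [445.6 323.7  89.4] circ [446.2 323.9] 23.4 med z 89.7
top knob 136 mean [457.1 -11.1 109.4] circ [460.  -10.9] 17.7 med z 109.8
top pad 897 mean [594.8  -7.5  54.9] circ [575.2  -5.9] 74.4 med z 54.9
top lamp 498 mean [ 612.9 -137.3   73.5] circ [ 617.7 -140.1] 35.2 med z 77.3
scene jar 161 mean [448.5 324.1  87.7] circ [445.1 323.7] 24.8 med z 88.1
scene knob 105 mean [458.9 -13.2 108.6] circ [459.1 -11.4] 17.6 med z 109.1
scene pad 898 mean [595.   -8.4  54.5] circ [584.1  -7.6] 67.7 med z 54.2
scene lamp 457 mean [ 621.9 -143.8   74.6] circ [ 616.9 -141.1] 36.3 med z 78.4
[[445.69252795 320.83183871  90.        ]] [[458.33413507 -12.95450285 110.        ]] [[617.06256907 -10.54881239  54.        ]] [[ 621.39101181 -141.78444679   60.        ]] [[536.51988921 -10.65333131  54.        ]]
```

View pics/crop1.png

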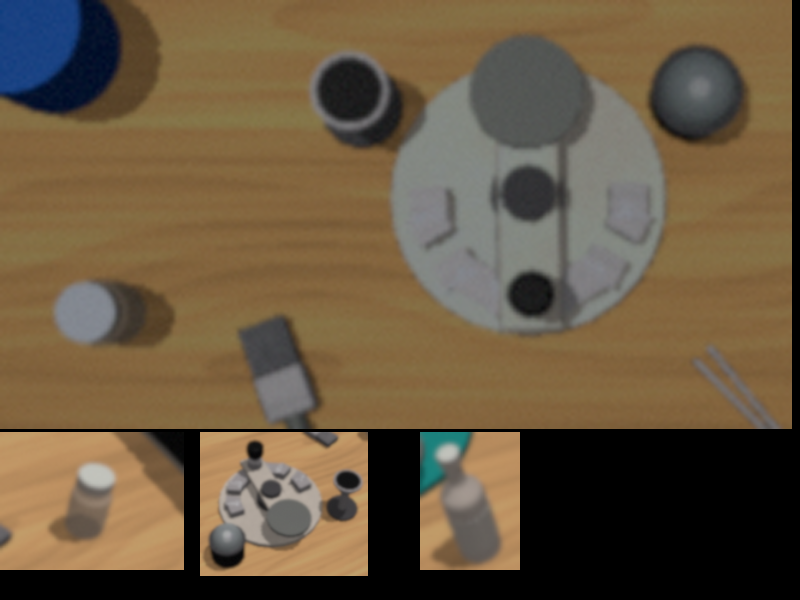

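The crop confirms it. The jar (lower left) is short and wide with a white lid, while the other candidate has a bottle neck. Estimates: jar (446,322.5), pad (617.5,-10.5), knob (459,-11.5), lamp (617,-141). The lamp is on the -y side, so the swing is clockwise.

Emit:
send_rows([
  [1,0,0,0,0,0,-0.1143],
  [1,0,0,0,0,0,-0.1143],
  [1,0,0,0,0,0,-0.1143],
  [1,3.25,2.43,0,0,0,0],
  [1,3.25,2.43,0,0,0,0],
])

```text
time_s: 0.6
ee_pos: [249.9, 468.9, 230.5]
orientation: [0.001, 1.0, 0.001, -0.0]
force: [1.5, -0.3, 0.7]
gripper_width: 85.5
grasp_force: 0.0
```

Emit:
send_rows([
  [1,3.25,2.43,0,0,0,0],
  [1,3.25,2.43,0,0,0,0],
  [1,3.25,2.43,0,0,0,0],
  [1,3.25,2.43,0,0,0,0],
  [1,3.25,2.43,0,0,0,0],
])

```text
time_s: 1.1
ee_pos: [413.3, 346.6, 230.9]
orientation: [0.0, 1.0, 0.0, -0.0]
force: [0.4, 0.8, -0.4]
gripper_width: 85.6
grasp_force: 0.0
```

Emit:
send_rows([
  [1,3.25,2.4,0,0,0,0],
  [1,0,0,2,0,0,0],
  [1,0,0,2,0,0,0],
  [1,0,0,0,0,0,0],
  [1,0,0,0,0,0,0],
])

```text
time_s: 1.6
ee_pos: [444.9, 323.8, 191.4]
orientation: [0.001, 1.0, 0.0, -0.0]
force: [0.7, -0.4, 0.5]
gripper_width: 85.1
grasp_force: 0.0
```

```bash
cat >> h.py <<'E'
def wcloud(o,d):
    from scipy.spatial.transform import Rotation as Ro
    h,w=d['z_map'].shape; u,v=np.meshgrid(np.arange(w),np.arange(h))
    n=rays(d,np.stack([u,v],-1).reshape(-1,2)); z=d['z_map'].reshape(-1,1).astype(float)
    p=np.c_[n,np.ones(len(n))]*z; H=np.array(d['hand_eye']); p=p@H[:3,:3].T+H[:3,3]
    q=np.roll(o['orientation'],-1); p=Ro.from_quat(q).apply(p)+o['ee_pos']; p[z[:,0]==0]=np.nan
    return p.reshape(h,w,3)
def fit(P,lo,hi,box):
    m=(P[...,2]>lo)&(P[...,2]<hi)&(P[...,0]>box[0])&(P[...,0]<box[1])&(P[...,1]>box[2])&(P[...,1]<box[3])
    q=P[m]; 
    if len(q)<5: return 'few'
    c,r=cv2.minEnclosingCircle(q[:,:2].astype(np.float32)); return len(q),q.mean(0).round(1),np.round(c,1),round(r,1),np.median(q[:,2]).round(1)
E
python3 - <<'E'
from h import *
o=ctrl.get_obs(); d=snap('wrist'); save(d,'w1.png'); P=wcloud(o,d)
print(o['ee_pos'],fit(P,80,100,(395,495,270,370)))
E
```

```text
[444.85074906 323.7848925  191.40820639] (2698, array([444.7, 324.7,  90.8]), array([443.4, 324.7]), 23.2, np.float64(91.1))
```

View pics/w1.png

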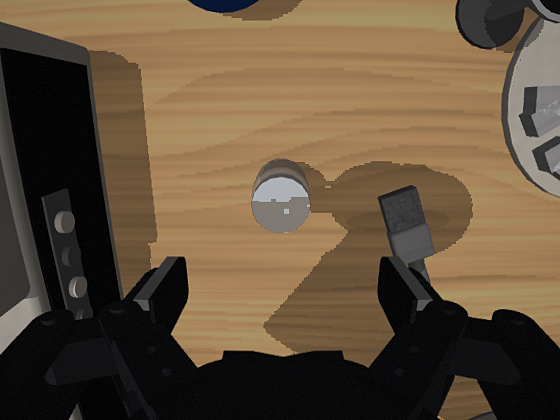

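The wrist view shows the lid at (281,205), centred between the fingers. The brush at (405,220) is clear of their path. The jar's measured position is (445,324.5), so I'll descend.

Emit:
send_rows([
  [1,0,-0.05,3,0,0,0],
  [1,0,0,3,0,0,0],
  [1,0,0,3,0,0,0],
  [1,0,0,3,0,0,0],
  [1,0,0,3,0,0,0],
])

```text
time_s: 2.15
ee_pos: [445.5, 325.6, 41.7]
orientation: [-0.001, 1.0, 0.001, 0.001]
force: [0.3, -0.1, -0.2]
gripper_width: 85.3
grasp_force: 0.0
```

Emit:
send_rows([
  [0.6,0,0,0,0,0,0],
  [0.4,0,0,0,0,0,0],
  [0.2,0,0,0,0,0,0],
  [0.1,0,0,0,0,0,0],
  [0,0,0,0,0,0,0],
])

```text
time_s: 2.65
ee_pos: [446.2, 325.7, 44.2]
orientation: [-0.002, 1.0, 0.0, 0.002]
force: [-1.4, -0.0, 5.5]
gripper_width: 49.4
grasp_force: 62.1
```

Emit:
send_rows([
  [0,0,0,0,0,0,0],
  [0,0,0,0,0,0,0],
  [0,0,0,0,0,0,0],
  [0,0,0,0,0,0,0],
  [0,0,0,0,0,0,0],
])

```text
time_s: 3.15
ee_pos: [446.2, 325.7, 44.2]
orientation: [-0.002, 1.0, 0.0, 0.002]
force: [-0.8, -0.3, 5.3]
gripper_width: 49.4
grasp_force: 62.1
```

Emit:
send_rows([
  [0,0,0,-2,0,0,0],
  [0,0,0,-4,0,0,0],
  [0,0,0,-4,0,0,0],
  [0,0,0,-3.5,0,0,0],
  [0,0,0,-1.5,0,0,0],
])

```text
time_s: 3.65
ee_pos: [446.4, 325.6, 197.2]
orientation: [-0.003, 1.0, 0.0, 0.003]
force: [-0.2, -0.1, -0.9]
gripper_width: 49.3
grasp_force: 62.8
```

Emit:
send_rows([
  [0,0.8,1.6,0,0,0,0],
  [0,1.5,3,0,0,0,0],
  [0,1.8,3.6,0,0,0,0],
  [0,1.8,3.6,0,0,0,0],
  [0,1.8,3.6,0,0,0,0],
])

```text
time_s: 4.15
ee_pos: [522.6, 169.3, 193.0]
orientation: [-0.001, 1.0, 0.0, 0.001]
force: [0.3, 0.1, -1.1]
gripper_width: 49.7
grasp_force: 62.7
```

Emit:
send_rows([
  [0,1.8,3.6,0,0,0,0],
  [0,1.8,3.6,0,0,0,0],
  [0,1.8,3.6,0,0,0,0],
  [0,1.8,3.6,0,0,0,0],
  [0,1.2,2,0,0,0,0],
])

```text
time_s: 4.65
ee_pos: [606.9, 3.8, 192.8]
orientation: [-0.0, 1.0, -0.001, 0.001]
force: [0.1, 0.2, -1.3]
gripper_width: 49.2
grasp_force: 62.7
```

Emit:
send_rows([
  [0,0.4,1,0,0,0,0],
  [0,0,0,0,0,0,0],
  [0,0,0,0,0,0,0],
  [0,0,0,0,0,0,0],
  [0,0,0,0,0,0,0],
])

```text
time_s: 5.15
ee_pos: [609.7, -2.5, 191.7]
orientation: [-0.0, 1.0, 0.001, 0.0]
force: [0.2, 0.0, -0.7]
gripper_width: 48.9
grasp_force: 62.7
```

```bash
python3 - <<'E'
from h import *
o=ctrl.get_obs(); d=snap('wrist'); save(d,'w2.png'); P=wcloud(o,d); s=snap('scene'); save(s,'s2.png')
print(o['ee_pos'],o['grasp_force'])
print('jar',fit(P,130,155,(590,650,-45,25)))
m=(P[...,2]>50)&(P[...,2]<59)&(P[...,0]>560)&(abs(P[...,1])<70); q=P[m]
print('pad',len(q), q[:,0].max() if len(q) else 0,q[:,1].min() if len(q) else 0,q[:,1].max() if len(q) else 0, np.median(q[:,2]) if len(q) else 0)
E
```

```text
[609.66010488  -2.53935269 191.684727  ] 62.72040423704311
jar (49, array([628.3,  -2. , 154.2]), array([617.5,  -2.5]), 23.3, np.float64(154.3))
pad 6007 661.6595874558775 -53.45654670684163 36.138938233244154 55.116874018144415
```

View pics/w2.png

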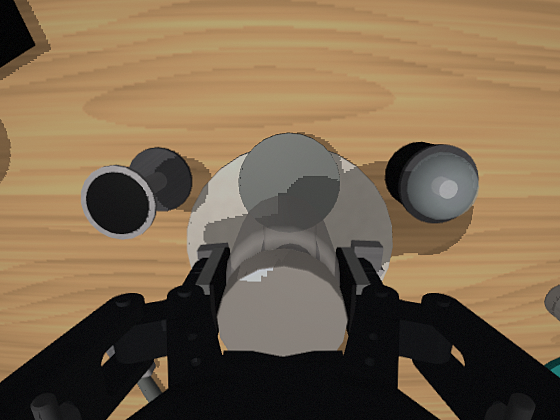

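The jar is held upright and the pad is free at about (290,182). The measured pad centre is (616.7,-8.7), so the TCP target is about (617.5,-8.8).

Emit:
send_rows([
  [0,0.4,0.35,1,0,0,0],
  [0,0.4,0.3,2,0,0,0],
  [0,0,0,2.5,0,0,0],
  [0,0,0,2,0,0,0],
  [0,0,0,1,0,0,0],
])

```text
time_s: 5.75
ee_pos: [616.6, -10.3, 103.3]
orientation: [0.0, 1.0, -0.0, -0.002]
force: [0.1, 0.2, -1.8]
gripper_width: 49.0
grasp_force: 62.7
```

Emit:
send_rows([
  [0,0,0,0.2,0,0,0],
  [0,0,0,0.1,0,0,0],
  [0,0,0,0.1,0,0,0],
  [0,0,0,0,0,0,0],
  [0,0,0,0,0,0,0],
])

```text
time_s: 6.25
ee_pos: [618.3, -10.0, 103.0]
orientation: [-0.0, 1.0, 0.0, 0.001]
force: [-0.1, -1.2, -0.8]
gripper_width: 49.7
grasp_force: 62.7
```

Emit:
send_rows([
  [0,0,-0.1,0.1,0,0,0],
  [0,0,0,0.1,0,0,0],
  [0,0,0,0.1,0,0,0],
  [0,0,0,0.1,0,0,0],
  [0,0,0,0,0,0,0],
])

```text
time_s: 6.75
ee_pos: [618.0, -9.0, 98.4]
orientation: [0.0, 1.0, 0.0, 0.0]
force: [-0.0, 0.0, 0.9]
gripper_width: 49.1
grasp_force: 62.8
```

Emit:
send_rows([
  [0,0,0,0.05,0,0,0],
  [0,0,0,0.05,0,0,0],
  [0,0,0,0.05,0,0,0],
  [0,0,0,0,0,0,0],
  [0,0,0,0,0,0,0],
])

```text
time_s: 7.25
ee_pos: [618.3, -9.2, 98.3]
orientation: [0.0, 1.0, 0.0, 0.001]
force: [-2.2, 0.4, 7.6]
gripper_width: 49.1
grasp_force: 63.6
```

The jar is in contact with the pad at 7.6 N, so I'll release it gently and retreat upward.

Emit:
send_rows([
  [0.2,0,0,0,0,0,0],
  [0.3,0,0,0,0,0,0],
  [0.5,0,0,0,0,0,0],
  [0.8,0,0,0,0,0,0],
  [1,0,0,0,0,0,0],
])

```text
time_s: 7.75
ee_pos: [617.8, -9.1, 96.4]
orientation: [0.0, 1.0, 0.0, -0.0]
force: [0.2, -0.6, 0.2]
gripper_width: 85.0
grasp_force: 0.0
```

Emit:
send_rows([
  [1,0,0,-0.5,0,0,0],
  [1,0,0,-1.5,0,0,0],
  [1,0,0,-3,0,0,0],
  [1,0,0,-4,0,0,0],
  [1,0,0,-2,0,0,0],
])

```text
time_s: 8.25
ee_pos: [619.1, -9.3, 211.1]
orientation: [0.0, 1.0, 0.0, 0.003]
force: [0.5, -0.4, 0.2]
gripper_width: 85.4
grasp_force: 0.0
```

Emit:
send_rows([
  [1,-2,0,-1,0,0,0],
  [1,-4,0,0,0,0,0],
  [1,-4,0,0,0,0,0],
  [1,-4,0,0,0,0,0],
  [1,-2,0,0,0,0,0],
])

```text
time_s: 8.75
ee_pos: [455.4, -9.3, 217.6]
orientation: [-0.0, 1.0, 0.0, 0.0]
force: [-0.2, -0.3, 0.1]
gripper_width: 85.8
grasp_force: 0.0
```

```bash
python3 - <<'E'
from h import *
o=ctrl.get_obs(); d=snap('wrist'); P=wcloud(o,d); t=snap('top');T=cloud(t); s=snap('scene');S=cloud(s)
print(o['ee_pos'])
for n,C in(('w',P),('t',T),('s',S)):
    print(n,'jar',fit(C,135,155,(580,660,-55,35)),'knob',fit(C,102,120,(430,490,-45,25)))
a=cv2.resize(s['frame'][150:300,220:400],None,fx=3.3,fy=3.3)
a=a[:420]; im=np.hstack([d['frame'][:,:],cv2.resize(a,(240,200)).repeat(1,0) if 0 else np.zeros((420,240,3),np.uint8)]); im[:200,560:]=cv2.resize(s['frame'][150:300,220:400],(240,200))
cv2.imwrite('pics/w3.png',im[:,:,::-1])
E
```

```text
[455.3779326   -9.32904502 217.59167824]
w jar (59, array([592.7, -10.1, 137.1]), array([593.7, -10.4]), 7.2, np.float64(136.9)) knob (1483, array([458.6, -12.2, 110.1]), array([457.1, -12.2]), 17.8, np.float64(110.6))
t jar (297, array([617.1,  -8.6, 143.9]), array([617.7,  -9. ]), 23.2, np.float64(144.0)) knob few
s jar (295, array([618.5, -10.3, 143.1]), array([617.1,  -9.1]), 24.0, np.float64(143.4)) knob (122, array([461.4, -11.9, 108.6]), array([458.4, -11.6]), 18.2, np.float64(109.0))
```

View pics/w3.png

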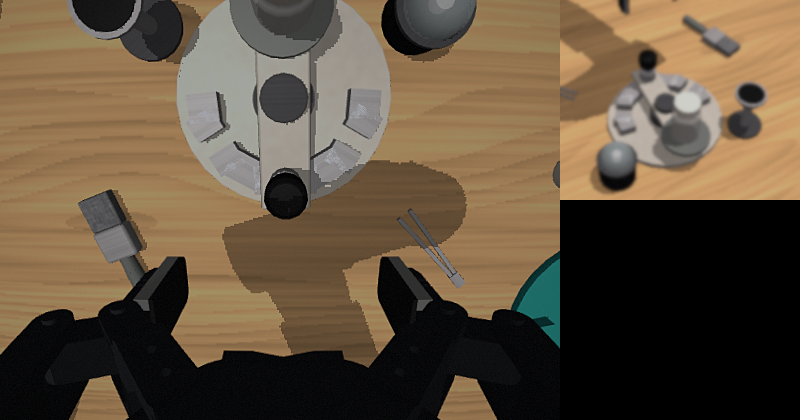

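The jar stands upright on the pad (lid centre (617.4,-9), top at 144 mm). The knob is at image (286,195), world (458,-12). I'll go down to grasp it.

Emit:
send_rows([
  [1,0.15,0.15,2,0,0,0],
  [1,0.15,0.12,4,0,0,0],
  [1,0,0,4,0,0,0],
  [1,0,0,3,0,0,0],
  [1,0,0,1,0,0,0],
])

```text
time_s: 9.4
ee_pos: [459.5, -12.2, 73.7]
orientation: [0.001, 1.0, -0.0, -0.003]
force: [0.5, -0.2, 0.7]
gripper_width: 85.1
grasp_force: 0.0
```

Emit:
send_rows([
  [0.6,0,0,0,0,0,0],
  [0.3,0,0,0,0,0,0],
  [0,0,0,0,0,0,0],
  [-0.1,0,0,0,0,0,0],
  [-0.2,0,0,0,0,0,0],
])

```text
time_s: 9.9
ee_pos: [461.8, -11.7, 78.2]
orientation: [-0.0, 1.0, 0.0, 0.001]
force: [-0.7, -0.0, 4.7]
gripper_width: 34.9
grasp_force: 32.0
```

Emit:
send_rows([
  [-0.3,0,0,0,0,0,0],
  [-0.4,0,0,0,0,0,0],
  [-0.4,0,0,0,0,0,0],
  [-0.4,0,0,0,0,0,0],
  [-0.4,0,0,0,0,0,0],
])

```text
time_s: 10.4
ee_pos: [461.9, -11.7, 78.3]
orientation: [-0.0, 1.0, 0.0, 0.001]
force: [-1.9, -0.1, 7.3]
gripper_width: 33.9
grasp_force: 58.9
```

Emit:
send_rows([
  [-0.4,0,0,-0.5,0,0,0],
  [-0.4,0,0,-0.5,0,0,0],
  [-0.4,0,0,-0.5,0,0,0],
  [-0.4,0,0,-0.5,0,0,0],
  [-0.4,0,0,0,0,0,0],
])

```text
time_s: 10.9
ee_pos: [461.6, -11.6, 97.2]
orientation: [-0.0, 1.0, 0.0, 0.001]
force: [5.7, -0.9, -7.0]
gripper_width: 34.1
grasp_force: 60.3
```

```bash
python3 - <<'E'
from h import *
o=ctrl.get_obs(); s=snap('scene');S=cloud(s); print(o['ee_pos'],o['force'],o['grasp_force'])
im=cv2.resize(s['frame'][150:290,220:400],(720,560),interpolation=cv2.INTER_CUBIC); cv2.imwrite('pics/s4.png',im[:,:,::-1])
# swing rows: arc about pivot, per-row chord in tool frame
a=1.047/20; print('jar',fit(S,135,155,(580,660,-55,35)))
E
```

```text
[461.59670367 -11.60708999  97.2039746 ] [ 5.66906084 -0.88108458 -7.01848723] 60.25686609442346
jar (297, array([618.7, -10.2, 143.1]), array([616.6,  -9.1]), 23.9, np.float64(143.6))
```

View pics/s4.png

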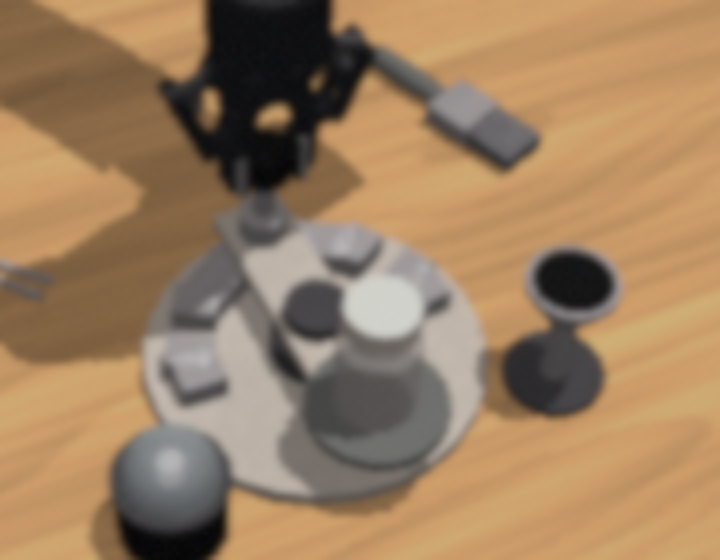

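The plunger is lifted about 19 mm (the spring reads 7 N) and the jar is steady at (382,340) in the crop. Now I'll swing clockwise.

Emit:
send_rows([
  [-0.4,0.002,-0.154,0,0,0,0.02],
  [-0.4,0.003,-0.231,0,0,0,0.03],
  [-0.4,0.01,-0.385,0,0,0,0.05],
  [-0.4,0.01,-0.385,0,0,0,0.05],
  [-0.4,0.01,-0.385,0,0,0,0.05],
])

```text
time_s: 11.45
ee_pos: [462.8, 3.6, 96.5]
orientation: [0.0, 0.995, -0.101, 0.0]
force: [5.4, -2.6, -7.3]
gripper_width: 33.9
grasp_force: 60.3
```

Emit:
send_rows([
  [-0.4,0.006,-0.308,0,0,0,0.04],
  [-0.4,0.006,-0.308,0,0,0,0.04],
  [-0.4,0.006,-0.308,0,0,0,0.04],
  [-0.4,0.006,-0.308,0,0,0,0.04],
  [-0.4,0.006,-0.308,0,0,0,0.04],
])

```text
time_s: 11.95
ee_pos: [466.9, 18.1, 96.3]
orientation: [0.0, 0.98, -0.199, -0.0]
force: [4.8, -2.1, -6.4]
gripper_width: 34.8
grasp_force: 60.3
```

Forces are steady, so I'll continue.

Emit:
send_rows([
  [-0.4,0.006,-0.308,0,0,0,0.04],
  [-0.4,0.006,-0.308,0,0,0,0.04],
  [-0.4,0.006,-0.308,0,0,0,0.04],
  [-0.4,0.006,-0.308,0,0,0,0.04],
  [-0.4,0.006,-0.308,0,0,0,0.04],
])

```text
time_s: 12.45
ee_pos: [473.9, 31.5, 96.1]
orientation: [0.001, 0.955, -0.296, -0.001]
force: [4.1, -2.5, -7.1]
gripper_width: 34.1
grasp_force: 60.3
```

Emit:
send_rows([
  [-0.4,0.006,-0.308,0,0,0,0.04],
  [-0.4,0.006,-0.308,0,0,0,0.04],
  [-0.4,0.006,-0.308,0,0,0,0.04],
  [-0.4,0.006,-0.308,0,0,0,0.04],
  [-0.4,0.006,-0.308,0,0,0,0.04],
])

```text
time_s: 12.95
ee_pos: [483.3, 43.3, 95.9]
orientation: [0.001, 0.921, -0.39, -0.001]
force: [2.8, -2.3, -6.9]
gripper_width: 34.0
grasp_force: 60.4
```

Emit:
send_rows([
  [-0.4,0.006,-0.308,0,0,0,0.04],
  [-0.4,0.006,-0.308,0,0,0,0.04],
  [-0.4,0.006,-0.308,0,0,0,0.04],
  [-0.4,0.004,-0.23,0,0,0,0.03],
  [-0.4,0.002,-0.154,0,0,0,0.02],
])

```text
time_s: 13.45
ee_pos: [493.2, 51.6, 95.7]
orientation: [0.001, 0.884, -0.467, -0.001]
force: [0.7, -0.8, -6.4]
gripper_width: 34.2
grasp_force: 60.4
```

```bash
python3 - <<'E'
from h import *
o=ctrl.get_obs(); s=snap('scene');S=cloud(s); t=snap('top');T=cloud(t); print(o['ee_pos'],o['orientation'],o['force'],o['grasp_force'])
im=cv2.resize(s['frame'][150:290,220:400],(720,560),interpolation=cv2.INTER_CUBIC); cv2.imwrite('pics/s5.png',im[:,:,::-1])
for C in(S,T):
    f=fit(C,135,150,(530,620,-125,-40)); print('jar',f,'lamp',fit(C,55,95,(580,660,-180,-105)))
    if f!='few': v=f[2]-np.array([537.8,-10.5]); print(np.degrees(np.arctan2(v[1],v[0])),np.hypot(*v))
E
```

```text
[493.15069141  51.6410021   95.66096828] [ 0.0009144   0.88438597 -0.46675363 -0.00129298] [ 0.73205783 -0.75348262 -6.36942766] 60.376301020151004
jar (299, array([585. , -74.7, 143. ]), array([582.6, -73.2]), 23.7, np.float64(143.6)) lamp (595, array([ 626.9, -144.4,   72.5]), array([ 614.8, -134.2]), 43.7, np.float64(75.3))
-54.45367900707846 77.06056060008912
jar (297, array([583.7, -73.4, 144.1]), array([583.9, -73.5]), 23.2, np.float64(144.2)) lamp (573, array([ 617.2, -138.8,   72.3]), array([ 616. , -133.9]), 43.6, np.float64(75.6))
-53.80534802021692 78.06542128240903
```

View pics/s5.png

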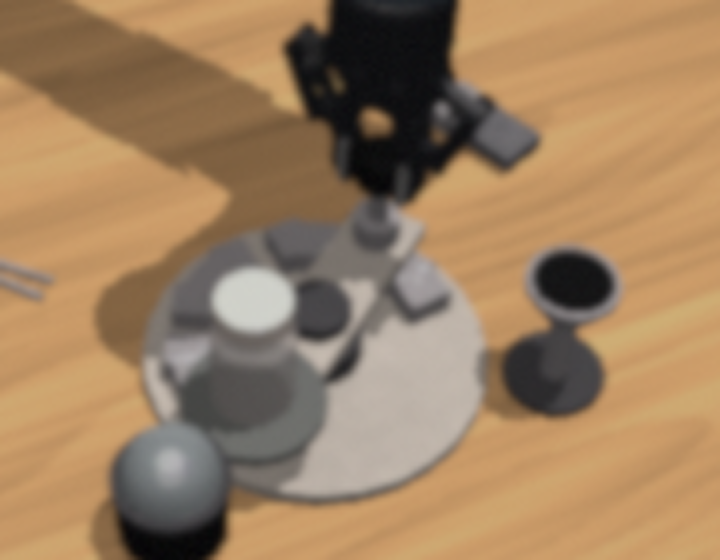

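The swing is at about 55.5° and the jar is upright. I'll finish the last 0.076 rad, then lower partway.

Emit:
send_rows([
  [-0.4,0.004,-0.22,0,0,0,0.028],
  [-0.4,0.004,-0.22,0,0,0,0.028],
  [-0.4,0.002,-0.154,0,0,0,0.02],
  [-0.4,0,0,0,0,0,0],
  [-0.4,0,0,0,0,0,0],
])

```text
time_s: 14.05
ee_pos: [498.5, 55.0, 96.3]
orientation: [0.0, 0.866, -0.5, -0.001]
force: [-3.0, 2.4, -7.6]
gripper_width: 34.1
grasp_force: 60.4
```

Emit:
send_rows([
  [-0.4,0,0,0.2,0,0,0],
  [-0.4,0,0,0.3,0,0,0],
  [-0.4,0,0,0.3,0,0,0],
  [-0.4,0,0,0,0,0,0],
  [-0.4,0,0,0,0,0,0],
])

```text
time_s: 14.55
ee_pos: [498.5, 54.9, 88.4]
orientation: [0.0, 0.866, -0.5, -0.001]
force: [-5.2, 2.1, -6.1]
gripper_width: 33.9
grasp_force: 60.5
```

Emit:
send_rows([
  [-0.4,0,0,0.2,0,0,0],
  [-0.4,0,0,0.2,0,0,0],
  [-0.4,0,0,0.2,0,0,0],
  [-0.4,0,0,0.2,0,0,0],
  [-0.4,0,0,0,0,0,0],
])

```text
time_s: 15.05
ee_pos: [498.6, 54.9, 80.4]
orientation: [0.0, 0.866, -0.5, -0.001]
force: [-4.4, 2.2, -5.0]
gripper_width: 34.0
grasp_force: 60.6
```

Emit:
send_rows([
  [-0.4,0,0,0.1,0,0,0],
  [-0.4,0,0,0.1,0,0,0],
  [-0.4,0,0,0.1,0,0,0],
  [-0.4,0,0,0,0,0,0],
  [-0.4,0,0,0,0,0,0],
])

```text
time_s: 15.55
ee_pos: [498.8, 55.0, 78.4]
orientation: [0.0, 0.866, -0.5, -0.0]
force: [-6.9, 2.8, -1.0]
gripper_width: 34.1
grasp_force: 61.1
```

The plunger is bottoming out in the notch: z has stopped at 78.4, its home value. I'll release it and retreat straight up.

Emit:
send_rows([
  [-0.2,0,0,0,0,0,0],
  [0,0,0,0,0,0,0],
  [0.3,0,0,0,0,0,0],
  [0.7,0,0,0,0,0,0],
  [1,0,0,0,0,0,0],
])

```text
time_s: 16.05
ee_pos: [500.4, 55.0, 78.5]
orientation: [-0.001, 0.866, -0.499, 0.001]
force: [0.7, 0.0, -0.5]
gripper_width: 82.1
grasp_force: 0.0
```

Emit:
send_rows([
  [1,0,0,0,0,0,0],
  [1,0,0,-1,0,0,0],
  [1,0,0,-3,0,0,0],
  [1,0,0,-4,0,0,0],
  [1,0,0,-3,0,0,0],
])

```text
time_s: 16.55
ee_pos: [500.1, 54.8, 191.0]
orientation: [-0.001, 0.866, -0.499, 0.001]
force: [0.6, -0.2, 0.7]
gripper_width: 85.2
grasp_force: 0.0
```

Emit:
send_rows([
  [1,-3,0,-2,0,0,0],
  [1,-4,0,0,0,0,0],
  [1,-4,0,0,0,0,0],
  [1,-2,0,0,0,0,0],
  [1,0,0,0,0,0,0],
])

```text
time_s: 17.05
ee_pos: [433.4, 169.2, 208.8]
orientation: [-0.001, 0.867, -0.498, 0.0]
force: [0.3, 0.1, 0.2]
gripper_width: 85.8
grasp_force: 0.0
```

```bash
python3 - <<'E'
from h import *
o=ctrl.get_obs(); print(o['ee_pos'],o['force']); d=snap('wrist')
for n,C in (('w',wcloud(o,d)),('s',cloud(s:=snap('scene'))),('t',cloud(snap('top')))):
    print(n,'jar',fit(C,135,150,(530,620,-125,-40)),'knob',fit(C,100,130,(470,530,30,90)))
cv2.imwrite('pics/s6.png',cv2.resize(s['frame'][150:290,220:400],(720,560),interpolation=cv2.INTER_CUBIC)[:,:,::-1])
E
```

```text
[433.42588682 169.21288536 208.83555329] [0.33794582 0.13094313 0.15683099]
w jar few knob (2213, array([495.5,  59.3, 110.1]), array([495.9,  58.5]), 18.2, np.float64(110.6))
s jar (299, array([579.5, -78.4, 143. ]), array([577.2, -77. ]), 23.6, np.float64(143.5)) knob (131, array([500.6,  57.2, 108. ]), array([498.6,  58.6]), 17.6, np.float64(108.8))
t jar (291, array([578. , -77. , 143.8]), array([578.4, -77.1]), 23.2, np.float64(143.7)) knob (163, array([498.4,  59.1, 109. ]), array([498.4,  59. ]), 17.8, np.float64(109.1))
```

View pics/s6.png

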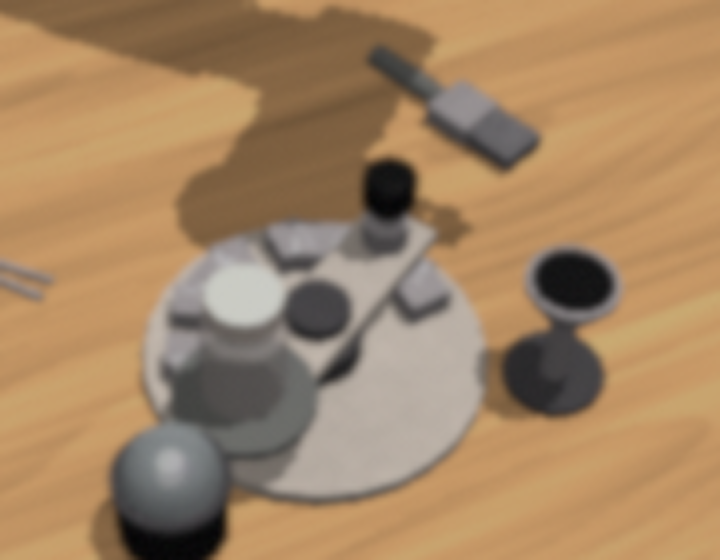

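The knob top is back at its home height (110 mm). The jar stands centred on the pad at crop (243,340), next to the lamp at (170,490), and the robot touches nothing.

```bash
python3 -c "
from station import ctrl
print(ctrl.hand_in())"
```

```text
the job is handed in; nothing more can be done
None
```

I handed the job in at about 17 s of the 54 s allowed: the jar is upright on the pad beside the domed lamp and the plunger is home in that notch. That is from my own camera checks, as the hand-in returned no verdict.

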